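# Close the mini chopper and hold its pulse dial at the third notch

### The arm

A 6-joint arm with a two-finger parallel gripper is mounted at the origin on a cart in front of the work surface, level with it; the furniture and walls round the work are solid. World frame = base frame: x ahead of the robot, y to its left, z up, the work surface at z = 0. Lengths are in m, angles in degrees, forces in N, time in s.
With the tool pointing down it reaches from about 0.3 to 0.775 m from the base axis. Payload 14.6 kg.
Tool frame: the origin (TCP) lies on the centre line of the jaws, within the pads' length; the fingertips stand 8 mm ahead of it and the grasp point (between the pads) lies 11 mm behind it; z points along the fingers, y is the line along which they close (so a half turn about z gives the same grasp; the last joint's range is limited). The gripper opens to 85 mm and grips with 20 to 120 N. Pads are 22 mm wide; open, the fingers measure 114 mm over their backs; the gripper's body (76 mm by 85 mm) begins 54 mm behind the grasp point. The pads swing forward as they close: fully open they stand 13 mm farther back than shut.
Start: joints at [-72.399, 17.183, 87.147, -0, 75.671, -3.816], TCP at [0.201, -0.512, 0.239] pointing down, gripper open.
Joint ranges: [-173.82, 173.82], [-45.26, 126.66], [13.44, 144.39], [-59.66, 239.66], [0, 175.72], [-146.38, 146.38]. Speed limits (degrees/s): [127.2, 127.2, 147.25, 180, 180, 180].

### API

Orientations are given as a 3x3 rotation matrix whose columns are the frame's x, y, z axes.
In Python, from workcell import readout, imaging, finish_job gives the robot as it stands. The module is installed in compiled form; this text tells all that it offers.
- The arm moves only by the tool play_rows, never from a script. Its argument "moves" is a list of rows, each a list of 3 entries, a list of its own where there are three numbers: the shift along the tool's x, y, z in m, then the turn, a rotation vector about the tool's x, y, z in degrees, then the opening, from 0 (shut) to 1 (fully open). A call has 1 to 10 rows; each row is the pose to reach, as a shift and turn from the pose commanded when the call began, along the tool's axes at that moment; what a row does not reach only later rows make up. A row lasts 1/8 s, in which the tool goes at most 62.5 mm and 10.7 degrees, less where a joint would pass 70% of its speed; a pose out of reach is approached as far as the arm can. A call with a gripper value outside its range is refused whole. The fingers move at their own pace and stop on an object; "force" is the grip in N (left out, the last holds). Time passes only in rows, so rows that repeat a pose let the fingers close. It gives the time, the measured TCP pose, the force and the opening at its end, in the units of the state.
- readout.read_state(): the state, without advancing time (a new reading comes with each control period).
- imaging.camera(name): name is "scene" or "top"; returns a dict with "color" (384x512x3 uint8, red, green, blue), "depth" (384x512 float32, m along the optical axis (not along the pixel's ray), 0 where there is no reading), "fx", "fy", "cx", "cy" (pixels), "position" and "rotation" of the camera in the world. Camera axes: x right, y down, z forward; pixel columns grow to the right and rows downward; lengths in m; the calibration is good to about 2 mm. A picture is of the moment at which its call begins.
- finish_job(): hands the job in, once; it reports no verdict.
The state is a dict: "clock": time; "q": joint angles; "qd": joint speeds; "joint_torque": joint torques, N m; "tcp_pos": TCP position; "tool_rot": TCP orientation; "force": force on the tool from outside, world axes, zero at the start; "torque": the same for the moment, N m; "grip_width": opening from 0.0 (shut) to 1.0 (fully open).
Only numpy, scipy, OpenCV 4.12 (cv2) and the standard library are available. Lean on these libraries where they do the work, as an engineer would, in place of code of your own. Each camera call takes 0.05 s, during which the arm holds its last target. There are 200 camera calls.

### The job

A garlic bulb is in the mini chopper: first press the chopper's lid fully home on the bowl, then turn the spring-return dial clockwise past its first and second notches to the third (three dots) and hold it there, because it springs back when let go. Finish while still gripping the dial and holding it at the third notch. Leave the things standing round the chopper where they are.

Things in the scene. Friction and masses are not known exactly. Their poses are not given: they have to be found in the camera images.
- chopper: mini chopper, fixed by suction feet, about 0.5 m ahead of the robot, yaw up to 0.45 rad. White base 120 x 270 mm (x, y), top face 45 mm high; origin at the centre of its underside, z up, -x its front. Centred 68 mm to +y of the origin: a clear round bowl, 104 mm across, rim 135 mm above the worktop, garlic in it, lid on it. Centred 78 mm to -y: the black dial; the base round it is flat and free
- lid (a joint): how far the lid stands proud of its seat, in m: 0 = fully home on the bowl rim, 0.016 = highest. Starts 6 to 14 mm proud. It slides straight down without tilting, needs a steady push of about 7 N, and stays where it is left
- lid_top (a point): centre of the top of the lid's grey knob (where to press). The lid is a white round disc, 108 mm across, with a knob 36 mm across and 22 mm high; this point is 167 mm above the worktop when the lid is home, and higher by the value of joint lid. Wall cabinets overhang the back of the worktop, from 0.57 m ahead of the robot and 0.55 m up: keep the wrist clear
- dial (a joint): dial angle in rad: 0 = at rest, grows as it turns clockwise seen from above; notches (detents) at 0.4 (one dot), 0.8 (two dots), 1.2 (three dots), end stop at 1.35. A spring drives it back to 0 from everywhere: 0.1 N m at rest, 0.22 N m at the third notch, with a ripple of 0.06 N m from the detents
- dial_grip (a point): on the dial's vertical axis, 69 mm above the worktop, mid-height of its grip bar: 46 mm long, 12 mm thick, 56 to 82 mm above the worktop, on a 54 mm disc with its top at 57 mm. The point turns with the dial; x runs along the bar, the -x end has the white pointer line. At rest the pointer is 0.6 rad counter-clockwise (from above) of the chopper's front, at the third notch 0.6 rad clockwise of it
- lemon: yellow lemon, 78 x 55 x 56 mm, lying near one end of the chopper; origin at its underside; leave it alone
- tape_roll: ring of tape, 98 mm across, 25 mm high, lying near one end of the chopper; origin at its underside; leave it alone
- pepper_shaker: pepper shaker, 44 mm across, 90 mm high, standing behind the chopper; origin at its underside; leave it alone
- spice_jar: small spice jar with a black cap, 44 mm across, 87 mm high, standing behind the chopper; origin at its underside; leave it alone

How it is judged (in metres and radians):
On the way, in this order (a step that is already met when the one before it is completed fails the run):
1. the lid is pressed fully home while the dial is still at rest (value of joint lid below 0.0015 m and value of joint dial below 0.2 rad), for 0.2 s.
2. the dial is held at the third notch for a second (value of joint dial above 1.05 rad and value of joint lid below 0.0015 m and contact force between the fingers and dial above 1 N), for 1 s.
At the end, for the whole second after the job is handed in: the lid is home on the bowl (within 1.5 mm), and the fingers still hold the dial at the third notch (1.05 rad or more, up to its end stop), touching it with more than 1 N (all of step 2); the arm keeps its last pose, push and grip.
It fails at once if the dial is turned before the lid is home (value of joint lid above 0.003 m and value of joint dial above 0.3 rad).
It fails at once if a thing standing round the chopper is moved by more than 30 mm (distance of any of lemon, tape_roll, pepper_shaker, spice_jar from where it was at the start of the episode above 0.03 m).
It also fails if it takes over 45 s, if anything falls off the work surface, if the arm or the gripper's body presses on something with over 40 N, if the wrist force passes 120 N, or if a joint passes its speed limit or range.

## Working session

There is one attempt and no reset: what is moved stays moved. The work goes in short steps, Python scripts to look and compute and a tool call to move; the robot and the scene stay as the last step left them, time stands still between calls to the robot, and variables do not carry over. Pictures are saved under pics/ and viewed, on a budget of 10 in all, crops included, one or two more only if the job needs it, and the job is handed in when it is done.

Besides the shell and the picture viewer there is one more tool, called after ">>>" as a command line: name --argument value ..., lists and objects as JSON in quotes. play_rows: Moves the arm, as the interface text tells. Its arguments: {"type":"object","properties":{"moves":{"type":"array"},"force":{"type":"number"}},"required":["moves"]}

```bash
mkdir -p pics; cat > h.py <<'E'
import numpy as np, cv2
from workcell import readout, imaging
def grab(n):
    c=imaging.camera(n); np.savez(f'{n}.npz',**c); return c
def load(n): return dict(np.load(f'{n}.npz'))
def cloud(c):
    d=c['depth']; v,u=np.indices(d.shape)
    p=np.stack([(u-c['cx'])/c['fx']*d,(v-c['cy'])/c['fy']*d,d],-1)
    return p@c['rotation'].T+c['position']
E
python3 - <<'E'
from h import *
ims=[]
for n in('scene','top'):
    c=grab(n); print(n,c['position'],c['rotation'].round(3).tolist(),c['fx']); cv2.imwrite(f'pics/{n}0.png',cv2.resize(c['color'][:,:,::-1],(800,600)))
s=readout.read_state(); print(s)
E
```

```text
scene [-0.00127926  0.60393161  0.55950701] [[-0.743, -0.337, 0.578], [-0.669, 0.342, -0.661], [0.025, -0.877, -0.479]] 347.7819851977995
top [ 0.31518223 -0.00470305  1.38886817] [[0.011, -0.988, 0.155], [-1.0, -0.008, 0.014], [-0.013, -0.156, -0.988]] 482.8165127832966
{'clock': 0.1, 'q': array([-7.23982596e+01,  1.72112266e+01,  8.71789984e+01,  2.80408124e-05,
        7.56705775e+01, -3.81594940e+00]), 'qd': array([ 0.00304068, -0.11486814, -0.15573007, -0.02321515,  0.0283195 ,
       -0.10864278]), 'joint_torque': array([-2.16037661e-03, -5.44382679e+01, -3.62377346e+01, -2.29628567e-04,
        3.03191882e-03, -6.54295127e-05]), 'tcp_pos': array([ 0.20077129, -0.51181202,  0.23877307]), 'tool_rot': array([[ 9.30943173e-01,  3.65163944e-01, -3.20454522e-04],
       [ 3.65164077e-01, -9.30942626e-01,  1.01166225e-03],
       [ 7.10978016e-05, -1.05881854e-03, -9.99999437e-01]]), 'force': array([-0.2413431 , -0.17315943,  0.40247903]), 'torque': array([-0.01217231,  0.00576844,  0.01858815]), 'grip_width': 0.9999314365166485}
```

View pics/top0.png

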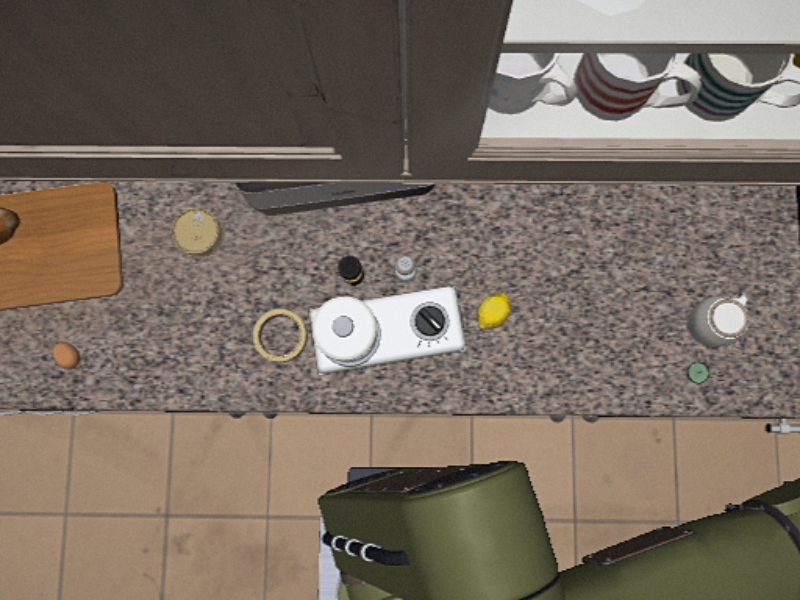

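View pics/scene0.png

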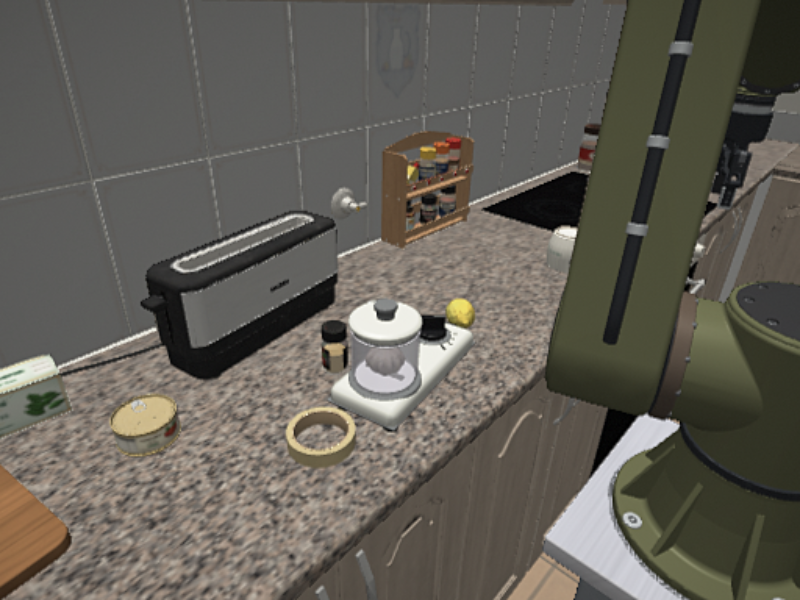

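The top view shows the knob at about (343,327) and the dial at (431,321). The lemon is at (494,310), the tape at (280,335), the jar at (350,269) and the shaker at (404,267). The scene view shows the lid raised above the bowl. Next I'll measure these from depth.

```bash
python3 - <<'E'
from h import *
c=load('top'); P=cloud(c); col=c['color'].astype(int)
for n,(u,v) in dict(knob=(343,327),dial=(431,321),lemon=(494,310),tape=(303,335),jar=(350,269),shaker=(404,267)).items():
    u,v=int(u*.64),int(v*.64); print(n,P[v,u].round(4))
x,y,z=P[...,0],P[...,1],P[...,2]
roi=(x>.35)&(x<.7)&(abs(y)<.3)
def rect(m):
    m=cv2.morphologyEx(m.astype(np.uint8),cv2.MORPH_OPEN,np.ones((3,3)));n,l,st,_=cv2.connectedComponentsWithStats(m);m=l==1+st[1:,4].argmax()
    return m
b=rect(roi&(z>.038)&(z<.052)&(col.min(-1)>150))
r=cv2.minAreaRect(P[b][:,:2].astype(np.float32)*1000); print('base',r,np.median(z[b]))
ld=rect(roi&(z>.135)&(z<.165)); 
pl=P[ld]; print('lid z',np.percentile(pl[:,2],[5,25,50,75,95]).round(4), cv2.minEnclosingCircle(pl[:,:2].astype(np.float32)*1000))
k=rect(roi&(z>.165)&(z<.195)); pk=P[k]; print('knob',k.sum(),np.percentile(pk[:,2],[5,25,50,75,95]).round(4),cv2.minEnclosingCircle(pk[:,:2].astype(np.float32)*1000))
g=rect(roi&(z>.065)&(z<.09)&(y<.0)&(y>-.12)&(col.max(-1)<120)); print('bar',g.sum(),np.median(z[g]),cv2.minAreaRect(P[g][:,:2].astype(np.float32)*1000),P[g].mean(0))
d=rect(roi&(z>.05)&(z<.09)&(col.max(-1)<120)&(y<0)); print('disc',cv2.minEnclosingCircle(P[d][:,:2].astype(np.float32)*1000))
im=c['color'][180:250,190:330,::-1]; cv2.imwrite('pics/crop1.png',cv2.resize(im,None,fx=5.5,fy=5.5,interpolation=cv2.INTER_CUBIC))
E
```

```text
knob [0.4581 0.1109 0.1724]
dial [ 0.4813 -0.0331  0.0797]
lemon [ 0.5055 -0.148   0.0528]
tape [0.46   0.1981 0.0284]
jar [0.5709 0.1078 0.0853]
shaker [0.5767 0.0142 0.0879]
base ((479.4333190917969, -0.9548110961914062), (115.48271942138672, 172.09835815429688), 9.734319686889648) 0.04480168369731996
lid z [0.1481 0.1508 0.1525 0.1542 0.1568] ((459.52239990234375, 111.55931854248047), 53.7480354309082)
knob 270 [0.1693 0.1746 0.1788 0.1833 0.1866] ((695.1531372070312, 230.55252075195312), 65.06829833984375)
bar 41 0.08033173117008863 ((491.4573974609375, -25.60418128967285), (24.839086532592773, 12.423675537109375), 46.2579231262207) [ 0.49125485 -0.02511568  0.0804131 ]
disc ((484.67742919921875, -32.61620330810547), 26.558837890625)
```

View pics/crop1.png

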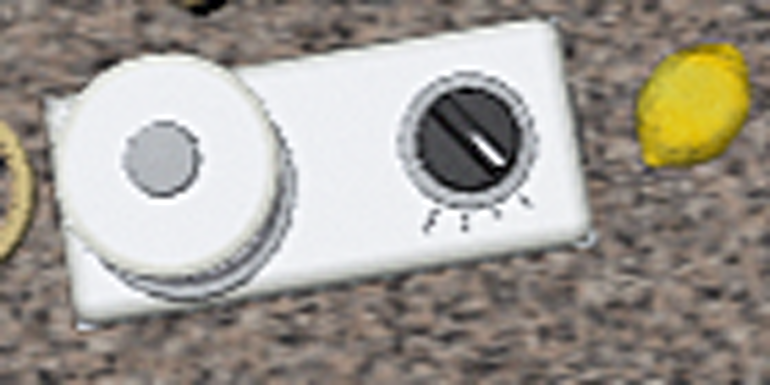

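The crop shows the pointer running to the lower right, so the dial is at rest. The geometry agrees: lid to dial is 146 mm, yaw is about 9.8°, and the lid is about 7 mm proud. I'll move above the knob with the fingers shut.

>>> play_rows --moves '[[[0.05,-0.05,0],[0,0,-3],0],[[0.1,-0.1,0],[0,0,-6],0],[[0.14,-0.145,0],[0,0,-9],0],[[0.18,-0.187,0],[0,0,-12],0],[[0.22,-0.229,0],[0,0,-15],0],[[0.26,-0.27,0],[0,0,-18],0],[[0.3,-0.312,0],[0,0,-21],0],[[0.34,-0.353,0],[0,0,-22.8],0],[[0.38,-0.395,0],[0,0,-22.8],0],[[0.42,-0.436,0],[0,0,-22.8],0]]'

```text
clock: 1.35
tcp_pos: [0.4329, 0.0493, 0.2393]
tool_rot: [[0.716, 0.698, 0.0], [0.698, -0.716, -0.0], [0.0, 0.0, -1.0]]
force: [0.4, -0.7, 0.9]
grip_width: -0.006
```

```bash
cat >> h.py <<'E'
def to(p,yang=None):
    s=readout.read_state(); R=s['tool_rot']; a=np.degrees(np.arctan2(R[1,1],R[0,1]))
    print('t',s['clock'],'tcp',s['tcp_pos'].round(4),'yang',a.round(2),'z',R[:,2].round(3),'F',s['force'].round(1),'T',s['torque'].round(2),'w',round(s['grip_width'],3),'q',s['q'].round(1),'qd',abs(s['qd']).max().round(1))
    print('shift',(R.T@(np.array(p)-s['tcp_pos'])).round(4),'turn z',None if yang is None else a-yang)
E
python3 -c "
from h import *
to([.459,.111,.20],-45.8)"
```

```text
t 1.35 tcp [0.4329 0.0493 0.2393] yang -45.77 z [ 0. -0. -1.] F [ 0.4 -0.7  0.9] T [-0.06 -0.01  0.  ] w -0.006 q [  1.7   2.4 104.5  -0.   73.1  47.4] qd 57.8
shift [ 0.0618 -0.026   0.0393] turn z 0.03448043679238566
```

>>> play_rows --moves '[[[0.03,-0.013,0],[0,0,0],0],[[0.062,-0.026,0.0],[0,0,0],0],[[0.062,-0.026,0.02],[0,0,0],0],[[0.062,-0.026,0.04],[0,0,0],0],[[0.062,-0.026,0.045],[0,0,0],0],[[0.062,-0.026,0.045],[0,0,0],0],[[0.062,-0.026,0.045],[0,0,0],0]]'

```text
clock: 2.22
tcp_pos: [0.4592, 0.1091, 0.195]
tool_rot: [[0.717, 0.697, 0.001], [0.697, -0.717, 0.0], [0.001, 0.001, -1.0]]
force: [-0.1, 0.7, -0.3]
grip_width: -0.0
```

```bash
python3 - <<'E'
from h import *
to([.459,.111,.175],-45.8)
c=grab('scene'); cv2.imwrite('pics/s1.png',cv2.resize(c['color'][150:290,180:340,::-1],None,fx=4,fy=4,interpolation=cv2.INTER_CUBIC))
E
```

```text
t 2.225 tcp [0.4592 0.1091 0.195 ] yang -45.79 z [ 0.001  0.    -1.   ] F [-0.1  0.7 -0.3] T [-0.02  0.05 -0.02] w -0.0 q [  8.9   9.7 102.5  -0.   67.7  54.7] qd 0.1
shift [ 0.0012 -0.0015  0.02  ] turn z 0.006995531671570632
```

View pics/s1.png

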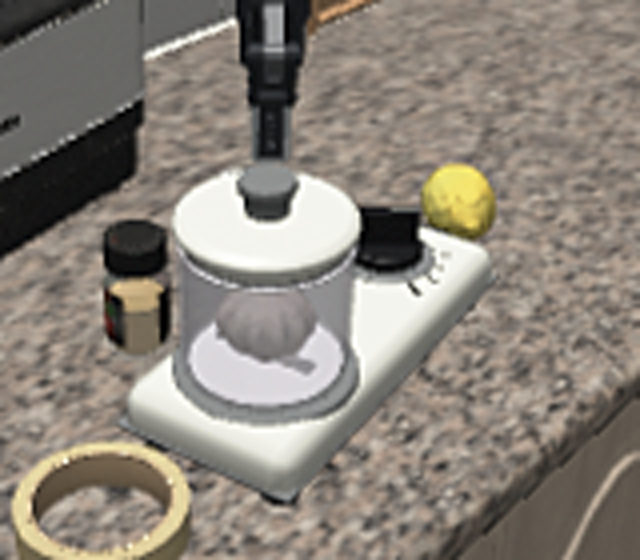

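The fingertips sit at about (268,160), just above the knob's centre at (267,180). I'll press down slowly.

>>> play_rows --moves '[[[0.001,-0.001,0.004],[0,0,0],0],[[0.001,-0.001,0.008],[0,0,0],0],[[0.001,-0.001,0.011],[0,0,0],0],[[0.001,-0.001,0.014],[0,0,0],0],[[0.001,-0.001,0.016],[0,0,0],0],[[0.001,-0.001,0.017],[0,0,0],0],[[0.001,-0.001,0.017],[0,0,0],0]]'

```text
clock: 3.15
tcp_pos: [0.4589, 0.1105, 0.1774]
tool_rot: [[0.717, 0.697, -0.0], [0.697, -0.717, -0.0], [-0.0, -0.0, -1.0]]
force: [-2.3, -0.6, 4.8]
grip_width: 0.006
```

>>> play_rows --moves '[[[0,0,0.001],[0,0,0],0],[[0,0,0.002],[0,0,0],0],[[0,0,0.002],[0,0,0],0],[[0,0,0.003],[0,0,0],0],[[0,0,0.003],[0,0,0],0]]'

```text
clock: 3.78
tcp_pos: [0.459, 0.1105, 0.1749]
tool_rot: [[0.717, 0.697, 0.0], [0.697, -0.717, 0.0], [0.0, 0.0, -1.0]]
force: [-5.7, -1.8, 12.3]
grip_width: 0.001
```

Force is climbing beyond the 7 N slide force, so the lid is at or near its seat. I'll push 2 mm further to confirm.

>>> play_rows --moves '[[[0,0,0.001],[0,0,0],0],[[0,0,0.002],[0,0,0],0],[[0,0,0.002],[0,0,0],0],[[0,0,0.002],[0,0,0],0]]'

```text
clock: 4.28
tcp_pos: [0.4591, 0.1105, 0.1747]
tool_rot: [[0.717, 0.697, 0.002], [0.697, -0.717, 0.0], [0.001, 0.001, -1.0]]
force: [-16.0, -3.5, 32.8]
grip_width: -0.003
```

The force jumped to 33 N with no further travel at TCP z 0.1747, where the seat should be (0.175). I'll lift and move over the dial.

>>> play_rows --moves '[[[0,0,-0.02],[0,0,0],0],[[0,0,-0.06],[0,0,0],0.2],[[-0.027,0.04,-0.06],[0,0,0],0.5],[[-0.054,0.08,-0.06],[0,0,0],0.5],[[-0.0815,0.12,-0.06],[0,0,0],0.5],[[-0.0815,0.12,-0.06],[0,0,0],0.5],[[-0.0815,0.12,-0.06],[0,0,0],0.5],[[-0.0815,0.12,-0.06],[0,0,0],0.5]]'

```text
clock: 5.28
tcp_pos: [0.4841, -0.0314, 0.2323]
tool_rot: [[0.716, 0.698, -0.0], [0.698, -0.716, 0.0], [0.0, -0.0, -1.0]]
force: [-0.7, -0.3, -0.4]
grip_width: 0.501
```

```bash
python3 - <<'E'
from h import *
P0=cloud(load('scene'))
c=grab('scene');P=cloud(c)
c2=grab('top');P2=cloud(c2)
to([.4843,-.0325,.068],-45.8)
for n,Q in(('before',P0),('now',P),('top',P2),('top0?',P2)):
    r=np.hypot(Q[...,0]-.459,Q[...,1]-.111); z=Q[...,2]; m=(r>.025)&(r<.046)&(z>.135)&(z<.17); print(n,m.sum(),np.median(z[m]),Q[(r<.012)&(z>.16)&(z<.19)].mean(0))
cv2.imwrite('pics/s2.png',cv2.resize(c['color'][150:290,180:340,::-1],None,fx=4,fy=4,interpolation=cv2.INTER_CUBIC))
E
```

```text
t 5.375 tcp [ 0.4842 -0.0315  0.2323] yang -45.71 z [ 0.  0. -1.] F [-0.4 -0.3  0.8] T [-0.01  0.02  0.02] w 0.5 q [-8.   9.2 97.9  0.  72.9 37.7] qd 0.2
shift [-0.0007  0.0008  0.1643] turn z 0.09390712594694861
before 406 0.1512295662680266 [0.45859914 0.11151018 0.17599457]
now 404 0.1434620241224154 [0.45921199 0.11103909 0.16534995]
top 683 0.14494324365590217 [0.45872204 0.11144049 0.16688187]
top0? 683 0.14494324365590217 [0.45872204 0.11144049 0.16688187]
```

View pics/s2.png

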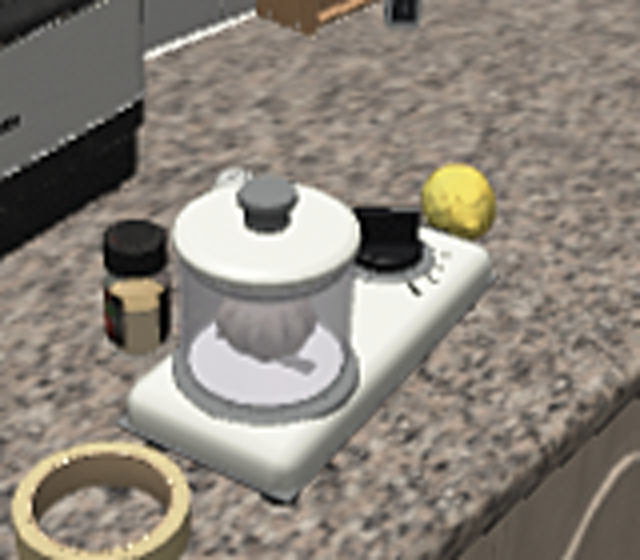

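The lid is down on the rim: disc top 0.145 and knob 0.167, both the home values. The dial is untouched. I'll descend to the dial bar.

>>> play_rows --moves '[[[-0.0007,0.0008,0.03],[0,0,0],0.5],[[-0.0007,0.0008,0.07],[0,0,0],0.5],[[-0.0007,0.0008,0.11],[0,0,0],0.5],[[-0.0007,0.0008,0.14],[0,0,0],0.5],[[-0.0007,0.0008,0.155],[0,0,0],0.5],[[-0.0007,0.0008,0.164],[0,0,0],0.5],[[-0.0007,0.0008,0.164],[0,0,0],0.5],[[-0.0007,0.0008,0.164],[0,0,0],0.5]]'

```text
clock: 6.38
tcp_pos: [0.4848, -0.0334, 0.0692]
tool_rot: [[0.717, 0.697, 0.001], [0.697, -0.717, -0.0], [0.001, 0.001, -1.0]]
force: [-0.2, 0.1, 0.3]
grip_width: 0.497
```

>>> play_rows --moves '[[[0,0,0],[0,0,0],0.3],[[0,0,0],[0,0,0],0.0],[[0,0,0],[0,0,0],0.0],[[0,0,0],[0,0,0],0.0],[[0,0,0],[0,0,0],0.0],[[0,0,0],[0,0,0],0.0],[[0,0,0],[0,0,0],0.0]]' --force 50

```text
clock: 7.25
tcp_pos: [0.4845, -0.0334, 0.0688]
tool_rot: [[0.717, 0.697, 0.001], [0.697, -0.717, -0.0], [0.0, 0.001, -1.0]]
force: [-1.6, -0.1, 5.8]
grip_width: 0.128
```

It has gripped the bar (10.9 mm reading against a 12 mm bar). I'll turn clockwise, which is positive about the down-pointing tool z.

>>> play_rows --moves '[[[0,0,-0.0005],[0,0,8],0],[[0,0,-0.0005],[0,0,16],0],[[0,0,-0.0005],[0,0,24],0],[[0,0,-0.0005],[0,0,32],0],[[0,0,-0.0005],[0,0,40],0],[[0,0,-0.0005],[0,0,48],0],[[0,0,-0.0005],[0,0,56],0],[[0,0,-0.0005],[0,0,64],0],[[0,0,-0.0005],[0,0,71],0],[[0,0,-0.0005],[0,0,71],0]]' --force 60

```text
clock: 8.5
tcp_pos: [0.4844, -0.033, 0.0689]
tool_rot: [[0.893, -0.45, 0.0], [-0.45, -0.893, 0.0], [0.0, -0.0, -1.0]]
force: [1.3, 5.6, 0.3]
grip_width: 0.122
```

```bash
python3 - <<'E'
from h import *
c=grab('scene');P=cloud(c); c2=grab('top'); P2=cloud(c2)
to([.4843,-.0325,.068],-45.8-70)
r=np.hypot(P[...,0]-.459,P[...,1]-.111); z=P[...,2]; m=(r>.025)&(r<.046)&(z>.135)&(z<.17); print(np.median(z[m]))
a=cv2.resize(c['color'][170:270,240:340,::-1],(400,400),interpolation=cv2.INTER_CUBIC); b=cv2.resize(c2['color'][170:250,236:316,::-1],(400,400),interpolation=cv2.INTER_CUBIC)
cv2.imwrite('pics/s3.png',np.hstack([a,b]))
E
```

```text
t 8.6 tcp [ 0.4844 -0.0331  0.0689] yang -116.59 z [ 0.  0. -1.] F [1.  5.9 0.9] T [ 0.98 -0.16  0.23] w 0.122 q [ -8.2  21.9 106.4   0.   51.7 108.3] qd 0.1
shift [-0.0003 -0.0005  0.0009] turn z -0.7898441737114581
0.14335542236721383
```

View pics/s3.png

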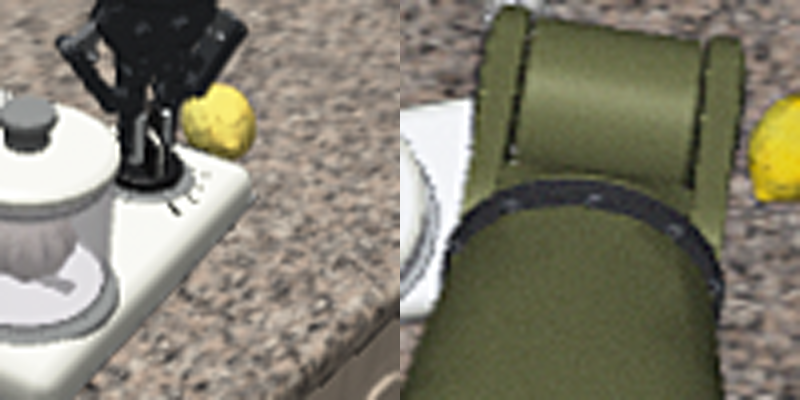

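The left half shows the fingers at (150,140) gripping the bar, with the pointer moved towards the three-dot side. The lemon, at (220,120), is in place. The z moment of 0.23 N·m matches the third-notch spring torque of 0.22. I'll hold for over a second.

>>> play_rows --moves '[[[0,0,0],[0,0,0],0],[[0,0,0],[0,0,0],0],[[0,0,0],[0,0,0],0],[[0,0,0],[0,0,0],0],[[0,0,0],[0,0,0],0],[[0,0,0],[0,0,0],0],[[0,0,0],[0,0,0],0],[[0,0,0],[0,0,0],0],[[0,0,0],[0,0,0],0],[[0,0,0],[0,0,0],0]]'

```text
clock: 9.85
tcp_pos: [0.4844, -0.0331, 0.0689]
tool_rot: [[0.894, -0.448, 0.0], [-0.448, -0.894, 0.0], [0.0, -0.001, -1.0]]
force: [0.9, 6.2, 0.7]
grip_width: 0.125
```

```bash
python3 - <<'E'
from h import *
c=grab('scene')
to([.4843,-.0325,.068],-115.8)
P=cloud(c); x,y,z=P[...,0]-.4843,P[...,1]+.0325,P[...,2]
cv2.imwrite('pics/s4.png',cv2.resize(c['color'][190:230,255:305,::-1],None,fx=14,fy=14,interpolation=cv2.INTER_CUBIC))
E
```

```text
t 9.9 tcp [ 0.4844 -0.0331  0.0689] yang -116.59 z [ 0.  0. -1.] F [1.3 5.1 0.5] T [ 0.98 -0.22  0.27] w 0.126 q [ -8.2  21.9 106.4   0.   51.7 108.3] qd 0.1
shift [-0.0003 -0.0005  0.0009] turn z -0.7885514897920416
```

View pics/s4.png

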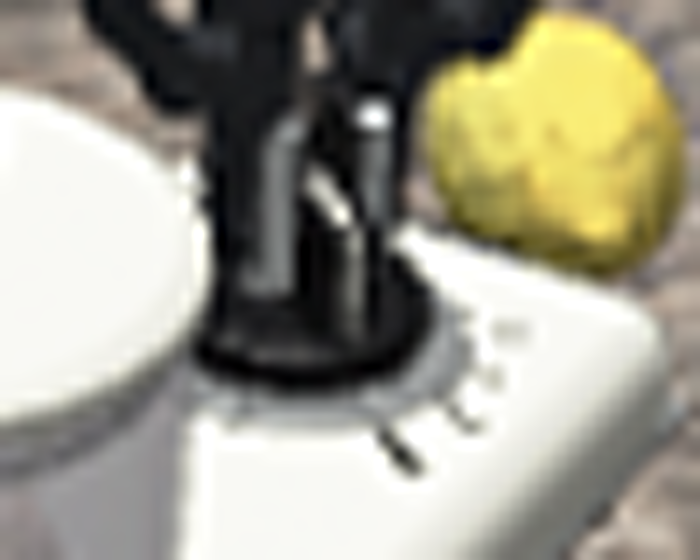

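The white pointer line, from (320,180) to (355,330), points at the three-dot mark at (400,450). The dial is held steady, so I'm handing in.

```bash
python3 -c "
from workcell import finish_job
print(finish_job())"
```

```text
the job is handed in; nothing more can be done
None
```

I pressed the lid home, turned the dial clockwise to the third notch, and handed the job in with the fingers still gripping it. The hand-in gives no verdict, so these are my own last checks:

- **Lid:** it stopped moving while the push force rose to 33 N. Afterwards the top camera put the disc top at 0.145 m and the knob at 0.167 m, which are the home heights. The scene camera read about 1.5 mm lower, within its calibration.
- **Dial:** the tool turned 70.8° (1.24 rad) and held there for over 1 s. The moment was 0.23 to 0.27 N·m, against 0.22 N·m expected at the third notch. The pointer lined up with the three-dot mark, but I could not read the dial angle directly.
- **Grip:** 60 N was commanded, with the opening steady at 0.12 to 0.13.
- **Surrounding things:** the lemon looked unmoved in the last pictures. I did not re-measure the tape roll, jar or shaker at the end. The tape roll and jar looked in place after the lid press, and the arm stayed clear of all three.

The clock stood at about 9.9 s of the 45 s allowed. None of the checks failed.

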